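# Load the cup set on the index table and hold its index pin out

### The job

Get the index table ready to be swung round: stand the blue cup inside the grey cup that is fixed on the table's disc, then the small orange cup inside the blue one, each upright and right down on the floor of the next. Then pull the red knob of the sprung index plunger straight up as far as it goes, so that the pin is well clear of its hole, and finish while still holding it up there with the gripper; do not let go. Do not tip the cups over, and leave the bottle, the screwdriver and the tape where they are.

Things in the scene. Friction and masses are not known exactly. Their poses are not given: they have to be found in the camera images.
- index_table: rotary index table fixed to the bench: a round aluminium disc 200 mm across whose top is 22 mm above the bench, a ring of brass-bushed holes, and a grey bracket at its rim that carries the index plunger. Origin on the disc's axis at bench height, z up. Its -x axis points from the disc's centre to the bracket and plunger. The bracket is 34 mm wide (across y), reaches from 69 to 138 mm from the disc's axis and up to 58 mm above the bench. The table does not move or turn.
- large_floor (a point): centre of the inner floor of the grey cup fixed at the middle of the disc: 80 mm outer diameter, 2 mm wall, rim 27 mm above this floor point (52 mm above the bench). z up. Note: a lamp head hangs 0.67 m over the bench left of here (y over 0.20, x over 0.48), and a wall rises along the right edge of the bench (y = -0.185, x over 0.47); keep tall arm parts clear of both
- middle_centre (a point): centre (half-way up) of the loose blue open cup: 60 mm outer diameter, 47 mm high, 2 mm wall, floor 3 mm thick, z towards its mouth, 70 g or so. Nested in the grey cup its rim stands 20 mm above the grey rim
- small_centre (a point): centre (half-way up) of the loose orange open cup: 42 mm outer diameter, 64 mm high, 2 mm wall, floor 3 mm thick, z towards its mouth, 50 g or so. Nested in the blue cup its rim stands 20 mm above the blue rim
- cup_middle: the same blue cup; origin at the centre of its underside
- cup_small: the same orange cup; origin at the centre of its underside
- knob_centre (a point): centre of the red round pull knob of the index plunger: 27 mm diameter, 24 mm high (12 mm above and below this point), rounded top; with the pin seated it is 82 mm above the bench and 85 mm from the disc's axis. The steel lock nut below it ends 18 mm below this point, the bracket 24 mm below. Moves straight up with the plunger
- plunger (a joint): how far the plunger is pulled up, in m: 0 = pin seated in its hole, 0.020 = fully back at its stop. The pin leaves its hole at 0.012. A spring pulls it back down with about 6 N when seated, 11 N fully back; let go, it snaps home
- flux: amber flux bottle with black cap, 40 mm diameter, 76 mm high; origin at the centre of its underside. Leave alone
- driver: screwdriver with blue handle, 145 mm long, lying flat; origin half-way along it at bench height, its length along y. Leave alone
- tape: roll of black tape, 68 mm across, 19 mm high, lying flat; origin at the centre of its underside. Leave alone
Mind the look-alikes: they are no part of the job. There is more than one size of the cup_small; the job needs the middle-sized.

How it is judged (in metres and radians):
On the way, in this order (a step that is already met when the one before it is completed fails the run):
1. the blue cup stands on the floor of the grey cup (horizontal distance between cup_middle and large_floor below 0.012 m and z of cup_middle in the frame of large_floor below 0.004 m and angle between cup_middle's own z axis and vertical below 0.1 rad), for 0.2 s.
2. the orange cup stands on the floor of the blue cup (horizontal distance between cup_small and cup_middle below 0.012 m and z of cup_small in the frame of cup_middle below 0.007 m and angle between cup_small's own z axis and vertical below 0.1 rad), for 0.2 s.
3. the plunger is pulled fully back (value of joint plunger above 0.0165 m), for 0.2 s.
At the end, for the whole second after the job is handed in: Blue cup on the grey cup's floor and orange cup on the blue cup's floor, upright within 0.1 rad, within 12 mm of centred and 4 mm of the floor, not touched by the robot; the plunger held by the fingers at over 16.5 of its 20 mm travel (all of step 1 and all of step 2 and value of joint plunger above 0.0165 m and contact force between the fingers and anything else above 3 N and contact force between the arm and cup_middle below 0.5 N and contact force between the arm and cup_small below 0.5 N); the arm keeps its last pose, push and grip.
It fails at once if a cup is tipped over (angle between any of cup_middle, cup_small's own z axis and vertical above 0.7 rad).
It fails at once if the bottle, screwdriver or tape is pushed away (distance of any of flux, driver, tape from where it was at the start of the episode above 0.03 m).
It also fails if it takes over 54 s, if anything falls off the work surface, if the arm or the gripper's body presses on something with over 40 N, if the wrist force passes 120 N, or if a joint passes its speed limit or range.

### The arm

A 6-joint arm with a two-finger parallel gripper is mounted at the origin on a cart in front of the work surface, level with it; the furniture and walls round the work are solid. World frame = base frame: x ahead of the robot, y to its left, z up, the work surface at z = 0. Lengths are in mm, angles in degrees, forces in N, time in s.
With the tool pointing down it reaches from about 350 to 850 mm from the base axis. Payload 8.1 kg.
Tool frame: the origin (TCP) lies between the finger pads; the fingertips stand 25 mm ahead of it and the grasp point (between the pads) lies 6 mm ahead of it (r.tcp_to_tips is the distance from the TCP to the fingertips, in mm); z points along the fingers, y is the line along which they close (so a half turn about z gives the same grasp; the last joint's range is limited). The gripper opens to 85 mm and grips with 20 to 120 N. Pads are 22 mm wide; open, the fingers measure 114 mm over their backs; the gripper's body (76 mm by 85 mm) begins 54 mm behind the grasp point. The pads swing forward as they close: fully open they stand 13 mm farther back than shut.
Start: joints at [63.002, 7.471, 85.268, -0, 87.261, -4.893], TCP at [225.76, 555.912, 256.292] pointing down, gripper open.
Joint ranges: [-169.43, 169.43], [-51.17, 129.36], [1.28, 143.12], [-76.62, 256.62], [0, 156.53], [-152.29, 152.29]. Speed limits (degrees/s): [136.94, 136.94, 159.86, 180, 180, 180].

### API

Orientations are given as [roll, pitch, yaw] about the fixed x, y, z axes, in that order (R = Rz(yaw) Ry(pitch) Rx(roll)).
In Python, from bench import r gives the robot as it stands.
- The arm moves only by the tool apply_moves, never from a script. Its arguments are lists of equal length, an entry for each row: "angular": the turn, a rotation vector about the world's x, y, z in units of 8 degrees (1.0 is 8 degrees), a list of three; "travel": the shift along the world's x, y, z in units of 40 mm (1.0 is 40 mm), a list of three; "jaw": the opening, from 0 (shut) to 1 (fully open). A call has 1 to 20 rows; each row shifts and turns the commanded pose from where the row before left it; what a row does not reach is not made up. A row lasts 1/8 s, in which the tool goes at most 62.5 mm and 10.7 degrees, less where a joint would pass 70% of its speed; a pose out of reach is approached as far as the arm can. A call is refused whole if a number of a shift passes 1 or a number of a turn 1, either way. A call with a gripper value outside its range is refused whole. The fingers move at their own pace and stop on an object; "force" is the grip in N (left out, the last holds). Time passes only in rows, so rows that do not move let the fingers close. It gives the time, the measured TCP pose, the force, the opening and the grip force at its end, in the units of the state.
- r.sense(): the state, without advancing time (a new reading comes with each control period).
- r.snapshot(name): name is "scene" or "top"; returns a dict with "color" (384x512x3 uint8, red, green, blue), "fx", "fy", "cx", "cy" (pixels), "R" (3x3) and "t" (3): a world point X has camera coordinates R X + t. Camera axes: x right, y down, z forward; pixel columns grow to the right and rows downward; lengths in mm; the calibration is good to about 2 mm. A picture is of the moment at which its call begins. There is no depth.
- r.hand_in(): hands the job in; it is judged then, once.
The state is a dict: "time": time; "joint_pos": joint angles; "qd": joint speeds; "joint_efforts": joint torques, N m; "tool_pos": TCP position; "tcp_rot": TCP orientation; "ft_force": force on the tool from outside, world axes, zero at the start; "wrist_torque": the same for the moment, N m; "finger_gap": finger opening in mm; "grip_force": force on a finger pad.
Only numpy, scipy, OpenCV 4.12 (cv2) and the standard library are available. Lean on these libraries where they do the work, as an engineer would, in place of code of your own. Each camera call takes 0.05 s, during which the arm holds its last target. There are 200 camera calls.

## Working session

There is one attempt and no reset: what is moved stays moved. The work goes in short steps, Python scripts to look and compute and a tool call to move; the robot and the scene stay as the last step left them, time stands still between calls to the robot, and variables do not carry over. Pictures are saved under pics/ and viewed, at most 12 in all, crops included, and the job is handed in when it is done.

Besides the shell and the picture viewer there is one more tool, called after "Emit:" as a command line: name --argument value ..., lists and objects as JSON in quotes. apply_moves: Moves the arm, as the interface text tells. Its arguments: {"type":"object","properties":{"angular":{"type":"array"},"travel":{"type":"array"},"jaw":{"type":"array"},"force":{"type":"number"}},"required":["angular","travel","jaw"]}

```bash
mkdir -p pics; python3 - <<'E'
from bench import r
import cv2,numpy as np
for n in("scene","top"):
    s=r.snapshot(n); cv2.imwrite(f"pics/{n}0.png",cv2.resize(s["color"][:,:,::-1],None,fx=1.5,fy=1.5))
    print(n,s["fx"],s["fy"],s["cx"],s["cy"],np.round(s["R"],4).tolist(),np.round(s["t"],1).tolist())
print(r.sense(), r.tcp_to_tips)
E
```

```text
scene 376.53022050360875 376.53022050360875 255.27416101921045 187.36530790531538 [[-0.3854, -0.9226, 0.016], [-0.4077, 0.1547, -0.8999], [0.8278, -0.3534, -0.4357]] [419.9, 276.0, 464.1]
top 484.8992169226558 484.8992169226558 260.62630187491624 199.39733131424822 [[-0.0576, -0.9983, -0.0015], [-0.9727, 0.0565, -0.225], [0.2247, -0.0115, -0.9744]] [223.9, 577.4, 1071.4]
{'time': 0.1, 'joint_pos': array([ 6.30023586e+01,  7.51157848e+00,  8.53278479e+01,  2.30995949e-04,
        8.72620975e+01, -4.89420526e+00]), 'qd': array([ 0.04296131, -0.04213952, -0.1007823 ,  0.11182499,  0.05751026,
       -0.07404785]), 'joint_efforts': array([ 1.03862803e-03, -5.70944953e+01, -5.01946127e+01,  8.27263761e-06,
        7.89517129e-03,  5.95578422e-05]), 'tool_pos': array([225.53315399, 555.46860435, 255.2949089 ]), 'tcp_rot': array([-1.79898866e+02, -8.89148822e-03,  1.57896545e+02]), 'ft_force': array([ 0.46344815, -0.46613009, -0.43130534]), 'wrist_torque': array([0.02581343, 0.00101511, 0.04918689]), 'grip_force': 0.0, 'finger_gap': 84.88623881311327} 25.0
```

View pics/scene0.png

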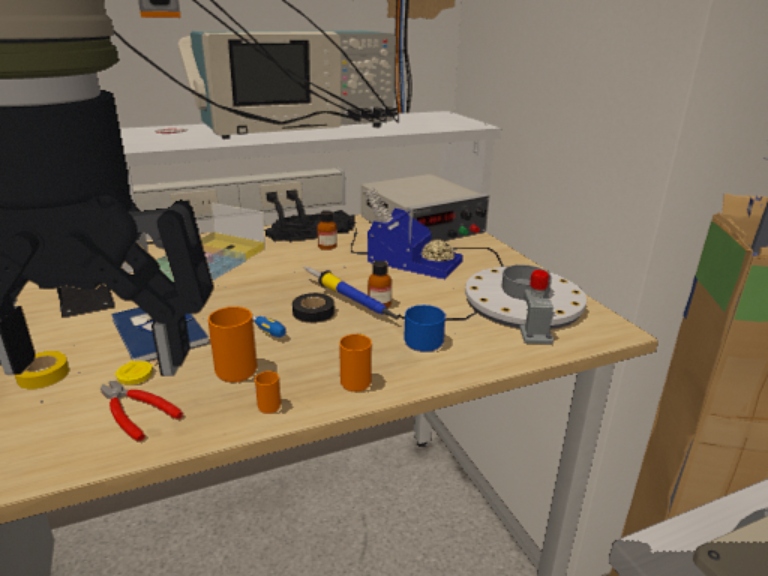

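View pics/top0.png

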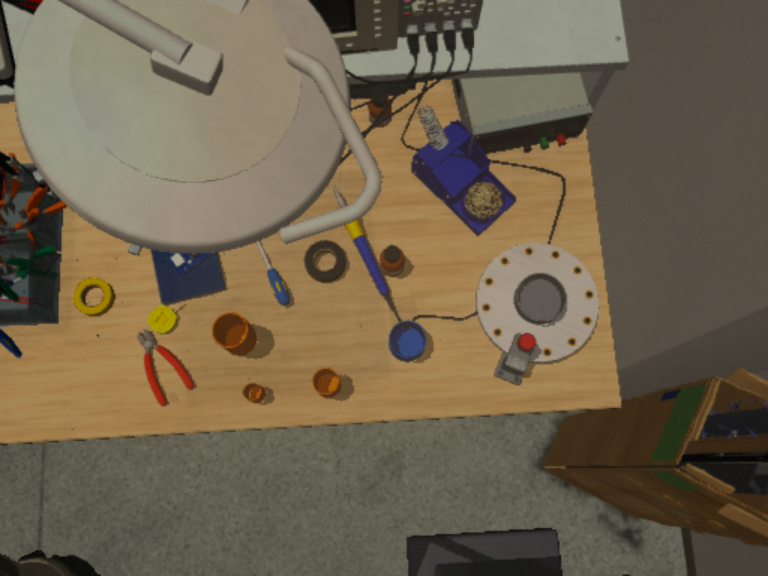

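The scene shows the blue cup at about (424,328). The middle orange cup is at (356,362), between a bigger and a smaller one. The disc is at (526,295) with the red knob at (540,280). In the top view they are at (407,341), (327,382), (537,300) and (526,342). Next I fit silhouettes to get positions.

```bash
cat > h.py <<'E'
from bench import r
import cv2,numpy as np
from scipy.optimize import least_squares
A=np.linspace(0,2*np.pi,72,endpoint=False)
def proj(s,P):
    c=np.asarray(P)@np.array(s["R"]).T+s["t"]; return np.c_[s["fx"]*c[:,0]/c[:,2]+s["cx"],s["fy"]*c[:,1]/c[:,2]+s["cy"]]
def unproj(s,u,v,z):
    R=np.array(s["R"]);o=-R.T@s["t"];d=R.T@[(u-s["cx"])/s["fx"],(v-s["cy"])/s["fy"],1];return o+d*(z-o[2])/d[2]
def cyl(x,y,rad,z0,z1): return np.array([[x+rad*np.cos(a),y+rad*np.sin(a),z] for z in(z0,z1) for a in A])
def hullfeat(p):
    h=cv2.convexHull(p.astype(np.float32)); m=cv2.moments(h)
    return np.array([m["m10"]/m["m00"],m["m01"]/m["m00"]]),m["m00"]
def mask(s,col):
    h=cv2.cvtColor(s["color"],cv2.COLOR_RGB2HSV).astype(int);H,S,V=h[...,0],h[...,1],h[...,2]
    return {"orange":(H>=5)&(H<=14)&(S>190)&(V>60),"blue":(H>100)&(H<116)&(S>150)&(V>40),"red":((H<4)|(H>175))&(S>170)&(V>60),"white":(S<45)&(V>130)}[col].astype(np.uint8)
def blob(s,col,u,v):
    n,l,st,c=cv2.connectedComponentsWithStats(cv2.morphologyEx(mask(s,col),cv2.MORPH_CLOSE,np.ones((3,3))))
    k=[i for i in range(1,n) if st[i,4]>25]; i=min(k,key=lambda i:np.hypot(*(c[i]-[u,v])))
    ys,xs=np.where(l==i); p=np.r_[np.c_[xs-.5,ys-.5],np.c_[xs+.5,ys+.5],np.c_[xs-.5,ys+.5],np.c_[xs+.5,ys-.5]]
    return hullfeat(p)
def locate(shots,col,px,rad,z0,z1,x0):
    out=[]
    for (s,uv) in zip(shots,px):
        f,a=blob(s,col,*uv)
        q=least_squares(lambda x:hullfeat(proj(s,cyl(*x,rad,z0,z1)))[0]-f,x0,diff_step=1e-3).x
        out.append((q.round(1).tolist(),round(a/hullfeat(proj(s,cyl(*q,rad,z0,z1)))[1],2)))
    return out
E
python3 - <<'E'
from h import *
T=r.snapshot("top");S=r.snapshot("scene")
g=lambda u,v,z:unproj(T,u/1.5,v/1.5,z)[:2]
sc=lambda *l:[np.array(p)/1.5 for p in l]
print("blue",locate((T,S),"blue",sc((407,341),(424,328)),30,0,47,g(407,341,47)))
print("orange",locate((T,S),"orange",sc((327,382),(356,362)),21,0,64,g(327,382,64)))
print("knob",locate((T,S),"red",sc((526,342),(540,280)),13.5,70,94,g(526,342,90)))
print("disc",locate((T,S),"white",sc((537,300),(526,295)),100,6,22,g(537,300,22)))
for n,uv,z in(("flux",(392,256),70),("tape",(326,261),19),("cup grey rim",(540,299),52),("driver tip",(390,290),15),("solder tip",(398,320),5),("bigcup",(234,333),80)): print(n,g(*uv,z).round())
E
```

```text
blue [([672.7, 529.5], 0.08), ([524.9, 171.2], 0.91)]
orange [([469.6, 300.2], 0.84), ([463.6, 300.5], 0.92)]
knob [([508.4, -12.4], 0.61), ([501.2, -6.1], 0.86)]
disc [([583.9, -48.3], 0.96), ([850.2, -145.0], 92.13)]
flux [658. 185.]
tape [671. 293.]
cup grey rim [579. -46.]
driver tip [616. 190.]
solder tip [568. 180.]
bigcup [547. 433.]
```

```bash
cat > ov.py <<'E'
from h import *
def overlay(name,shot,box,circs,k=5):
    u0,v0,u1,v1=box
    im=cv2.resize(shot["color"][v0:v1,u0:u1,::-1],None,fx=k,fy=k,interpolation=cv2.INTER_CUBIC)
    for x,y,rad,z,c in circs:
        p=((proj(shot,cyl(x,y,rad,z,z)[:72])-[u0,v0]+.5)*k).round().astype(np.int32)
        cv2.polylines(im,[p],True,c,1)
    return im
E
python3 - <<'E'
from ov import *
T=r.snapshot("top");S=r.snapshot("scene")
G=(0,255,0);M=(255,0,255)
u=np.array([np.cos(np.radians(153)),np.sin(np.radians(153))])
D=np.array([582,-47]);K=D+85*np.array([-.9,.44])
C=[(524,171,30,47,G),(524,171,30,0,M),(466,300,21,64,G),(466,300,21,0,M),(*D,100,22,G),(*D,40,52,M),(*K,13.5,78,G),(*K,13.5,70,M)]
a=overlay("a",T,(200,150,410,265),C,3.8);b=overlay("b",S,(210,170,400,265),C,4)
cv2.imwrite("pics/ovT.png",a);cv2.imwrite("pics/ovS.png",b)
E
```

```text
(no output)
```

View pics/ovT.png

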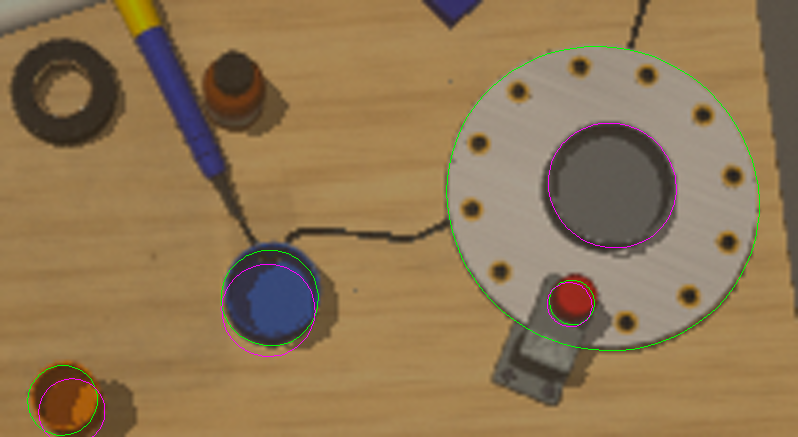

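View pics/ovS.png

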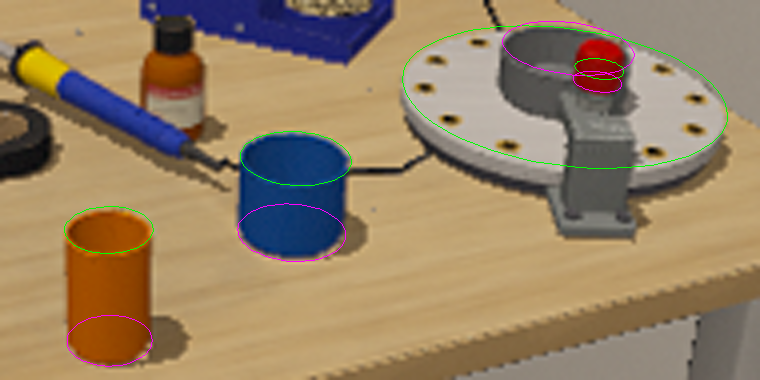

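Measured positions:
- Blue cup: about (528.5, 171)
- Orange cup: about (468, 300)
- Disc centre: about (581, -46.5)
- Knob: about (506, -10). That is 83 mm from the disc axis, against 85 mm expected.

The current yaw already closes the jaws nearly perpendicular to the bracket axis. I move above the blue cup.

Emit:
apply_moves --angular '[[0,0,-0.25],[0,0,-0.25],[0,0,0],[0,0,0],[0,0,0],[0,0,0],[0,0,0],[0,0,0],[0,0,0],[0,0,0],[0,0,0],[0,0,0],[0,0,0]]' --travel '[[0.757,-0.962,-0.325],[0.757,-0.962,-0.325],[0.757,-0.962,-0.325],[0.757,-0.962,-0.325],[0.757,-0.962,-0.325],[0.757,-0.962,-0.325],[0.757,-0.962,-0.325],[0.757,-0.962,-0.325],[0.757,-0.962,-0.325],[0.757,-0.962,-0.325],[0,0,0],[0,0,0],[0,0,0]]' --jaw '[1,1,1,1,1,1,1,1,1,1,1,1,1]' --force 40

```text
time: 1.92
tool_pos: [528.2, 172.1, 126.7]
tcp_rot: [180.0, 0.0, 154.0]
ft_force: [-0.4, -0.4, -0.2]
finger_gap: 85.3
grip_force: 0.0
```

Emit:
apply_moves --angular '[[0,0,0],[0,0,0],[0,0,0],[0,0,0],[0,0,0]]' --travel '[[0,-0.02,-0.45],[0,0,-0.45],[0,0,-0.45],[0,0,-0.44],[0,0,0]]' --jaw '[1,1,1,1,1]'

```text
time: 2.55
tool_pos: [526.8, 169.9, 52.1]
tcp_rot: [-179.8, -0.2, 153.9]
ft_force: [-0.7, 0.5, -0.7]
finger_gap: 85.7
grip_force: 0.0
```

```bash
python3 - <<'E'
from ov import *
S=r.snapshot("scene");T=r.snapshot("top")
G=(0,255,0);M=(255,0,255)
a=overlay("a",S,(190,100,340,245),[(528.5,171,30,47,G),(528.5,171,30,0,M),(468,300,21,64,G),(468,300,21,0,M)],4)
b=overlay("a",T,(190,170,340,285),[(468,300,21,64,G),(468,300,21,0,M)],2)
b=cv2.copyMakeBorder(b[:, :190],0,a.shape[0]-b.shape[0],0,0,cv2.BORDER_CONSTANT)
cv2.imwrite("pics/c1.png",np.hstack([a,b]))
E
```

```text
(no output)
```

View pics/c1.png

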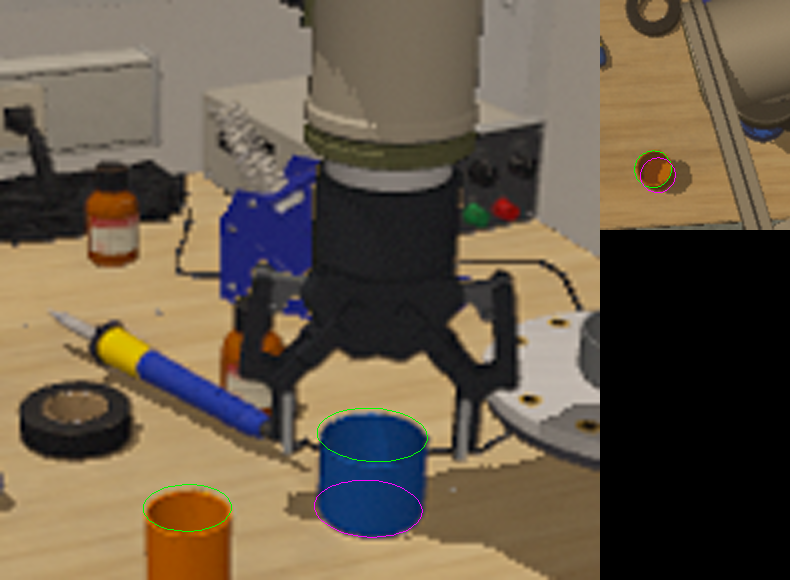

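The jaws straddle the blue cup. The fingertips are at crop (288,455) and (462,458), and the cup is centred between them. Next I check the real tip height.

```bash
python3 - <<'E'
from ov import *
S=r.snapshot("scene");print(r.sense()["tool_pos"])
d=np.array([np.cos(np.radians(64)),np.sin(np.radians(64))])
for s in(1,-1):
  for z in(20,27,33,40):
    p=np.array([527,170])+s*45*d; print(s,z,((proj(S,[[*p,z]])-[190,100]+.5)*4).round())
E
```

```text
[529.02068202 170.3817605   55.15616817]
1 20 [[291. 474.]]
1 27 [[291. 463.]]
1 33 [[291. 453.]]
1 40 [[292. 442.]]
-1 20 [[454. 481.]]
-1 27 [[455. 470.]]
-1 33 [[456. 460.]]
-1 40 [[457. 449.]]
```

Emit:
apply_moves --angular '[[0,0,0],[0,0,0],[0,0,0],[0,0,0],[0,0,0],[0,0,0]]' --travel '[[0,0,0],[0,0,0],[0,0,0],[0,0,0],[0,0,0],[0,0,0]]' --jaw '[0.6,0.6,0.6,0.6,0.6,0.6]' --force 40

```text
time: 3.45
tool_pos: [529.6, 170.5, 56.1]
tcp_rot: [179.9, 0.1, 153.9]
ft_force: [-0.2, -0.6, 6.4]
finger_gap: 57.9
grip_force: 43.3
```

Emit:
apply_moves --angular '[[0,0,0],[0,0,0],[0,0,0],[0,0,0],[0,0,0]]' --travel '[[0,0,0.25],[0,0,0.75],[0,0,1],[0,0,0.5],[0,0,0]]' --jaw '[0.6,0.6,0.6,0.6,0.6]'

```text
time: 4.08
tool_pos: [529.8, 170.6, 156.6]
tcp_rot: [179.9, 0.2, 153.9]
ft_force: [0.3, -0.1, -1.6]
finger_gap: 57.4
grip_force: 43.0
```

```bash
python3 - <<'E'
from ov import *
S=r.snapshot("scene");t=r.sense();print(t["tool_pos"],t["ft_force"])
G=(0,255,0);M=(255,0,255)
print([x for x in locate((S,),"blue",[(283,175)],30,100,147,(528,170))])
a=overlay("a",S,(190,70,340,215),[(528.5,171,30,147,G),(528.5,171,30,100,M)],4)
cv2.imwrite("pics/c2.png",a)
E
```

```text
[528.69758584 170.35847821 154.69129164] [-0.19130311  0.10248398 -0.9988759 ]
[([527.3, 172.3], 0.92)]
```

View pics/c2.png

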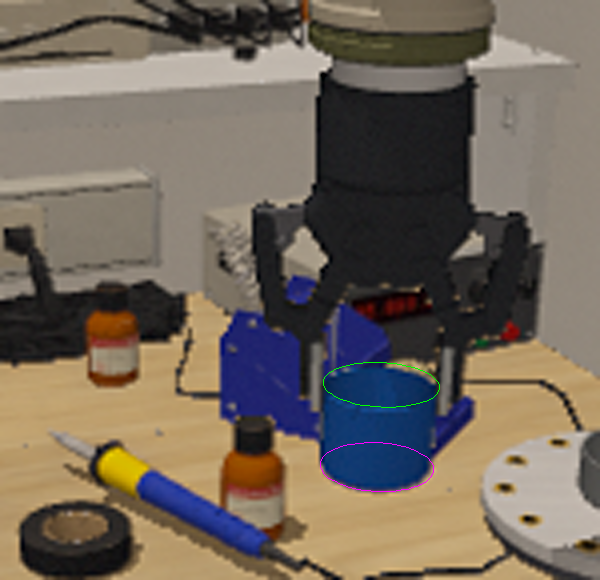

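The blue cup is held upright with its bottom at about z=100. I carry it over the grey cup.

Emit:
apply_moves --angular '[[0,0,0],[0,0,0],[0,0,0],[0,0,0],[0,0,0],[0,0,0],[0,0,0],[0,0,0],[0,0,0],[0,0,0]]' --travel '[[0.1,-0.438,0],[0.2,-0.833,0],[0.2,-0.833,0],[0.2,-0.833,0],[0.2,-0.833,0],[0.2,-0.833,0],[0.2,-0.535,0],[0.1,-0.3,0],[0,0,-0.75],[0,0,0]]' --jaw '[0.6,0.6,0.6,0.6,0.6,0.6,0.6,0.6,0.6,0.6]'

```text
time: 5.38
tool_pos: [582.3, -46.6, 121.6]
tcp_rot: [-179.9, -0.3, 153.9]
ft_force: [-0.7, -0.3, -1.5]
finger_gap: 57.5
grip_force: 43.1
```

```bash
python3 - <<'E'
from ov import *
S=r.snapshot("scene");T=r.snapshot("top");t=r.sense();print(t["tool_pos"],t["ft_force"])
G=(0,255,0);M=(255,0,255)
C=[(581,-46.5,40,52,G),(581,-46.5,30,117,M),(581,-46.5,30,70,M),(506,-10,13.5,86,G)]
a=overlay("a",S,(290,120,410,240),C,4)
b=overlay("b",T,(310,140,405,260),C,3.2)
b=cv2.copyMakeBorder(b,0,a.shape[0]-b.shape[0],0,0,cv2.BORDER_CONSTANT)
cv2.imwrite("pics/c3.png",np.hstack([a,b]))
E
```

```text
[584.20672963 -46.66834294 124.57559853] [ 1.34506272 -0.22847294 -0.12504989]
```

View pics/c3.png

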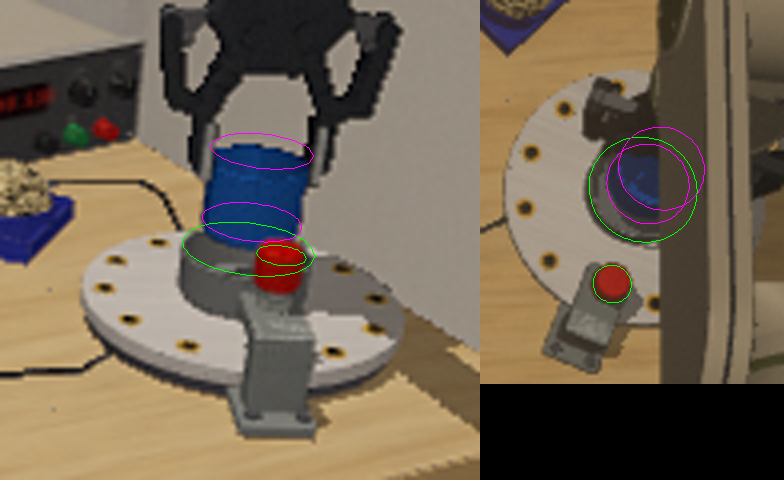

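The cup is over the grey one in both views. It sits perhaps 7 mm lower than predicted, so I lower it carefully while watching the force.

Emit:
apply_moves --angular '[[0,0,0],[0,0,0],[0,0,0],[0,0,0]]' --travel '[[0,0,-0.35],[0,0,-0.35],[0,0,-0.15],[0,0,0]]' --jaw '[0.6,0.6,0.6,0.6]'

```text
time: 5.98
tool_pos: [583.9, -47.0, 89.7]
tcp_rot: [-180.0, -0.1, 153.9]
ft_force: [0.6, -0.7, -1.3]
finger_gap: 57.3
grip_force: 43.1
```

Emit:
apply_moves --angular '[[0,0,0],[0,0,0],[0,0,0]]' --travel '[[0,0,-0.05],[0,0,-0.05],[0,0,0]]' --jaw '[0.6,0.6,0.6]'

```text
time: 6.35
tool_pos: [584.6, -47.2, 86.7]
tcp_rot: [180.0, 0.0, 153.9]
ft_force: [-0.5, -0.3, 0.0]
finger_gap: 57.5
grip_force: 43.1
```

Emit:
apply_moves --angular '[[0,0,0],[0,0,0],[0,0,0],[0,0,0]]' --travel '[[-0.08,0,0],[0,0,-0.05],[0,0,-0.05],[0,0,0]]' --jaw '[0.6,0.6,0.6,0.6]'

```text
time: 6.85
tool_pos: [581.2, -47.2, 82.4]
tcp_rot: [-180.0, -0.0, 153.9]
ft_force: [-0.7, 1.2, -1.3]
finger_gap: 57.3
grip_force: 43.2
```

Emit:
apply_moves --angular '[[0,0,0],[0,0,0],[0,0,0]]' --travel '[[0,0,-0.04],[0,0,-0.03],[0,0,0]]' --jaw '[0.6,0.6,0.6]'

```text
time: 7.22
tool_pos: [581.6, -47.2, 81.1]
tcp_rot: [-180.0, 0.0, 153.9]
ft_force: [-5.0, 0.5, 9.4]
finger_gap: 57.6
grip_force: 44.1
```

Contact at the expected floor height. I release and rise.

Emit:
apply_moves --angular '[[0,0,0],[0,0,0],[0,0,0],[0,0,0],[0,0,0],[0,0,0],[0,0,0],[0,0,0]]' --travel '[[0,0,0.02],[0,0,0],[0,0,0],[0,0,0.25],[0,0,0.5],[0,0,0.8],[0,0,0.8],[0,0,0]]' --jaw '[0.85,0.95,1,1,1,1,1,1]'

```text
time: 8.22
tool_pos: [584.1, -47.6, 180.3]
tcp_rot: [179.9, 0.5, 153.9]
ft_force: [-0.8, 0.6, 0.5]
finger_gap: 85.4
grip_force: 0.0
```

Emit:
apply_moves --angular '[[0,0,0],[0,0,0],[0,0,0],[0,0,0],[0,0,0],[0,0,0],[0,0,0],[0,0,0],[0,0,0],[0,0,0],[0,0,0],[0,0,0],[0,0,0]]' --travel '[[-0.284,0.868,0],[-0.284,0.868,0],[-0.284,0.868,0],[-0.284,0.868,0],[-0.284,0.868,0],[-0.284,0.868,0],[-0.284,0.868,0],[-0.284,0.868,0],[-0.284,0.868,0],[-0.284,0.868,0],[0,0,-0.75],[0,0,-0.75],[0,0,0]]' --jaw '[1,1,1,1,1,1,1,1,1,1,1,1,1]'

```text
time: 9.85
tool_pos: [465.6, 299.0, 112.0]
tcp_rot: [-179.7, -0.2, 153.9]
ft_force: [1.0, -0.9, 0.2]
finger_gap: 85.7
grip_force: 0.0
```

```bash
python3 - <<'E'
from ov import *
S=r.snapshot("scene");T=r.snapshot("top");t=r.sense();print(t["tool_pos"],t["ft_force"])
G=(0,255,0);M=(255,0,255)
C=[(581,-46.5,40,52,G),(581,-46.5,30,72,M),(468,300,21,64,G),(506,-10,13.5,86,G)]
a=overlay("a",S,(290,150,410,240),C,3.2); c=overlay("c",S,(150,130,270,270),C,3.2)
b=overlay("b",T,(310,140,405,260),C,3.2)
H=c.shape[0];pad=lambda m:cv2.copyMakeBorder(m,0,H-m.shape[0],0,0,cv2.BORDER_CONSTANT)
im=np.hstack([pad(a),pad(c),]);im=im[:, :];b=cv2.resize(b,None,fx=.0+1,fy=1)
im=np.hstack([im,pad(b)]);f=800/im.shape[1];im=cv2.resize(im,None,fx=f,fy=f) if f<1 else im
cv2.imwrite("pics/c4.png",im)
E
```

```text
[467.88172937 299.97012617 115.41462194] [-0.42944504  0.53722606  0.5404899 ]
```

View pics/c4.png

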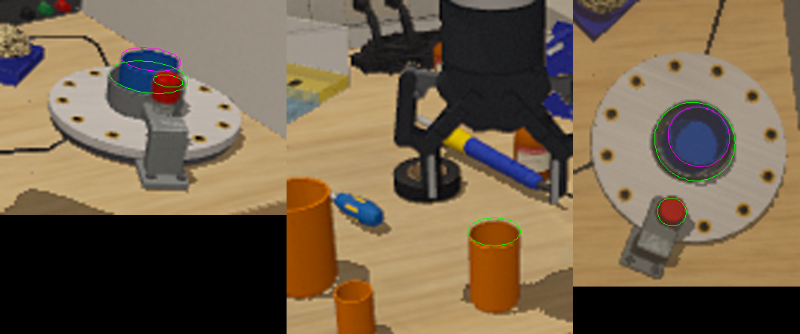

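The blue cup stands nested in the grey one, with its rim where predicted in both views. The jaws are centred over the orange cup, so I grasp it.

Emit:
apply_moves --angular '[[0,0,0],[0,0,0],[0,0,0],[0,0,0],[0,0,0],[0,0,0],[0,0,0],[0,0,0],[0,0,0],[0,0,0],[0,0,0],[0,0,0],[0,0,0],[0,0,0],[0,0,0]]' --travel '[[0,0,-0.4],[0,0,-0.4],[0,0,-0.2],[0,0,0],[0,0,0],[0,0,0],[0,0,0],[0,0,0],[0,0,0],[0,0,0],[0,0,0.25],[0,0,0.75],[0,0,1],[0,0,0.5],[0,0,0]]' --jaw '[1,1,1,1,0.4,0.4,0.4,0.4,0.4,0.4,0.4,0.4,0.4,0.4,0.4]' --force 40

```text
time: 11.82
tool_pos: [468.8, 300.6, 176.5]
tcp_rot: [179.8, 0.1, 153.9]
ft_force: [0.2, 0.3, -0.9]
finger_gap: 39.5
grip_force: 40.4
```

```bash
python3 - <<'E'
from ov import *
S=r.snapshot("scene");T=r.snapshot("top");t=r.sense();print(t["tool_pos"],t["ft_force"])
print(locate((S,),"orange",[proj(S,[[468,300,132]])[0]],21,100,164,(468,300)))
m=cv2.cvtColor(T["color"],cv2.COLOR_RGB2HSV)[170:230,335:385].astype(int)
b=(m[...,0]>100)&(m[...,0]<120)&(m[...,1]>100);ys,xs=np.where(b);print("blue bbox",xs.min()+335,xs.max()+335,ys.min()+170,ys.max()+170)
for z in(28,72):
  p=proj(T,cyl(581,-46.5,30 if z>50 else 28,z,z));print(z,p.min(0).round(1),p.max(0).round(1))
E
```

```text
[467.21714889 299.71962123 173.38528995] [ 0.03557082 -0.54231817  0.05298596]
[([469.0, 293.3], 1.25)]
blue bbox 350 374 184 208
28 [346.8 189.6] [369.9 212.1]
72 [349.2 184.2] [374.9 209.1]
```

Emit:
apply_moves --angular '[[0,0,0],[0,0,0],[0,0,0],[0,0,0],[0,0,0],[0,0,0],[0,0,0],[0,0,0],[0,0,0],[0,0,0],[0,0,0],[0,0,0],[0,0,0]]' --travel '[[0.14,-0.434,0.1],[0.284,-0.868,0.1],[0.284,-0.868,0],[0.284,-0.868,0],[0.284,-0.868,0],[0.284,-0.868,0],[0.284,-0.868,0],[0.284,-0.868,0],[0.284,-0.868,0],[0.284,-0.868,0],[0.144,-0.434,0],[0,0,0],[0,0,0]]' --jaw '[0.4,0.4,0.4,0.4,0.4,0.4,0.4,0.4,0.4,0.4,0.4,0.4,0.4]'

```text
time: 13.55
tool_pos: [580.9, -46.5, 182.2]
tcp_rot: [180.0, -0.1, 153.9]
ft_force: [0.2, 0.3, -0.1]
finger_gap: 39.7
grip_force: 40.4
```

```bash
python3 - <<'E'
from ov import *
S=r.snapshot("scene");T=r.snapshot("top");t=r.sense();print(t["tool_pos"],t["ft_force"])
G=(0,255,0);M=(255,0,255)
C=[(581,-46.5,30,72,G),(581,-46.5,21,172,M),(581,-46.5,21,108,M)]
a=overlay("a",S,(290,90,410,230),C,4)
cv2.imwrite("pics/c5.png",a)
E
```

```text
[581.04061734 -46.09225231 182.56201689] [-0.71113352 -0.21827564  0.1875719 ]
```

View pics/c5.png

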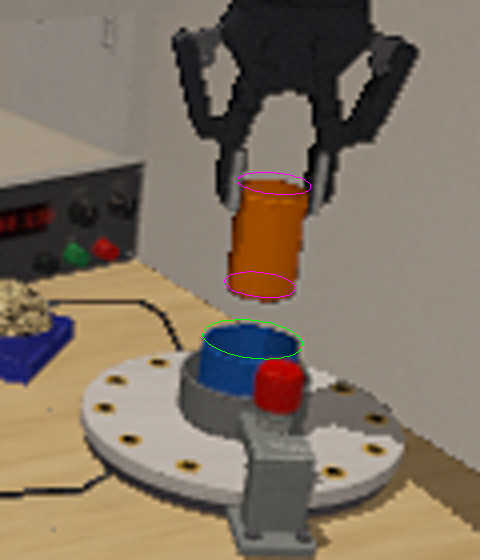

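The orange cup is held upright, centred above the blue cup (rim near (252,340)). I lower it.

Emit:
apply_moves --angular '[[0,0,0],[0,0,0],[0,0,0],[0,0,0],[0,0,0],[0,0,0]]' --travel '[[0,0,-0.5],[0,0,-0.5],[0,0,-0.4],[0,0,-0.3],[0,0,-0.15],[0,0,0]]' --jaw '[0.4,0.4,0.4,0.4,0.4,0.4]'

```text
time: 14.4
tool_pos: [581.2, -47.2, 108.3]
tcp_rot: [-180.0, -0.0, 153.9]
ft_force: [0.5, -0.9, -0.4]
finger_gap: 39.7
grip_force: 40.4
```

Emit:
apply_moves --angular '[[0,0,0],[0,0,0],[0,0,0],[0,0,0]]' --travel '[[0,0,-0.05],[0,0,-0.05],[0,0,-0.03],[0,0,0]]' --jaw '[0.4,0.4,0.4,0.4]'

```text
time: 14.9
tool_pos: [581.5, -47.2, 103.6]
tcp_rot: [180.0, 0.0, 153.9]
ft_force: [0.1, -0.4, -0.4]
finger_gap: 39.9
grip_force: 40.4
```

Emit:
apply_moves --angular '[[0,0,0],[0,0,0],[0,0,0]]' --travel '[[0,0,-0.03],[0,0,-0.02],[0,0,0]]' --jaw '[0.4,0.4,0.4]'

```text
time: 15.28
tool_pos: [582.2, -47.6, 103.5]
tcp_rot: [180.0, 0.1, 153.9]
ft_force: [-5.1, -1.2, 11.4]
finger_gap: 39.8
grip_force: 41.7
```

Emit:
apply_moves --angular '[[0,0,0],[0,0,0],[0,0,0],[0,0,0],[0,0,0],[0,0,0],[0,0,0],[0,0,0],[0,0,0],[0,0,0],[0,0,0],[0,0,0]]' --travel '[[0,0,0.03],[0,0,0],[0,0,0],[0,0,0],[0,0,0.25],[0,0,0.5],[0,0,0.8],[0,0,0.4],[-0.63,0.31,0],[-0.63,0.31,0],[-0.63,0.31,0],[0,0,0]]' --jaw '[0.6,0.7,0.8,1,1,1,1,1,1,1,1,1]'

```text
time: 16.77
tool_pos: [504.8, -9.3, 181.2]
tcp_rot: [180.0, 0.0, 153.9]
ft_force: [-0.9, -0.3, -0.0]
finger_gap: 85.3
grip_force: 0.0
```

```bash
python3 - <<'E'
from ov import *
S=r.snapshot("scene");T=r.snapshot("top");t=r.sense();print(t["tool_pos"],t["ft_force"])
G=(0,255,0);M=(255,0,255)
C=[(581,-46.5,30,72,G),(581,-46.5,21,92,M),(506,-10,13.5,70,G)]
a=overlay("a",S,(290,90,410,230),C,4)
b=overlay("b",T,(310,140,405,260),C,3.2)
b=cv2.copyMakeBorder(b,0,a.shape[0]-b.shape[0],0,0,cv2.BORDER_CONSTANT)
cv2.imwrite("pics/c6.png",np.hstack([a,b]))
E
```

```text
[506.29003618 -10.10137839 181.4117724 ] [ 0.47575971 -0.24669514  0.25744845]
```

View pics/c6.png

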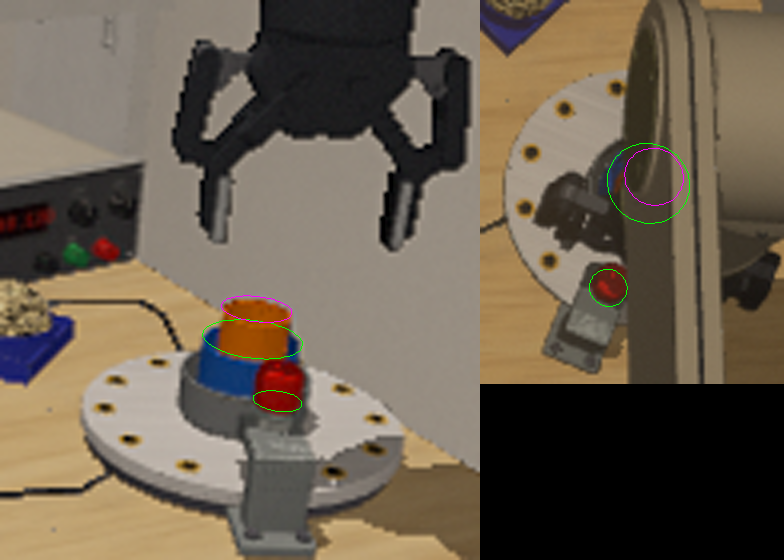

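Both cups are nested: the orange rim at crop (256,310) and the blue rim at (252,340) match the prediction. I check the jaw centring on the knob.

```bash
python3 - <<'E'
from ov import *
S=r.snapshot("scene");T=r.snapshot("top")
d=np.array([np.cos(np.radians(64)),np.sin(np.radians(64))])
for s in(1,-1): print(((proj(S,[[*(np.array([506,-10])+s*47*d),159]])-[290,90]+.5)*4).round())
m=mask(S,"red");ys,xs=np.where(m[150:210,340:380]);print("red px",xs.min()+340,xs.max()+341,ys.min()+150,ys.max()+151)
for y in(-8,-10,-12):
  p=proj(S,cyl(506,y,13.5,70,82));print(y,p.min(0).round(1),p.max(0).round(1))
E
```

```text
[[212. 250.]]
[[387. 256.]]
red px 354 366 180 193
-8 [351.9 182.5] [364.9 192.4]
-10 [352.7 182.3] [365.6 192.3]
-12 [353.4 182.2] [366.4 192.2]
```

Emit:
apply_moves --angular '[[0,0,0],[0,0,0],[0,0,0],[0,0,0],[0,0,0],[0,0,0]]' --travel '[[0,-0.02,-0.4],[0,0,-0.5],[0,0,-0.5],[0,0,-0.5],[0,0,-0.33],[0,0,0]]' --jaw '[0.7,0.7,0.7,0.7,0.7,0.7]'

```text
time: 17.73
tool_pos: [504.6, -10.8, 89.7]
tcp_rot: [-179.9, -0.2, 153.9]
ft_force: [-1.2, -0.4, 0.9]
finger_gap: 59.7
grip_force: 0.0
```

Emit:
apply_moves --angular '[[0,0,0],[0,0,0],[0,0,0],[0,0,0],[0,0,0],[0,0,0]]' --travel '[[0,0,0],[0,0,0],[0,0,0],[0,0,0],[0,0,0],[0,0,0]]' --jaw '[0.5,0.4,0.2,0.2,0.2,0.2]' --force 60

```text
time: 18.48
tool_pos: [506.8, -10.4, 92.8]
tcp_rot: [179.9, 0.1, 153.9]
ft_force: [-0.2, 4.3, 5.8]
finger_gap: 25.1
grip_force: 58.9
```

The knob is gripped: gap 25 mm, small side force. I pull straight up.

Emit:
apply_moves --angular '[[0,0,0],[0,0,0],[0,0,0],[0,0,0],[0,0,0],[0,0,0],[0,0,0],[0,0,0]]' --travel '[[0,0,0],[0,0,0],[0,0,0.1],[0,0,0.1],[0,0,0.1],[0,0,0.1],[0,0,0.07],[0,0,0]]' --jaw '[0.2,0.2,0.2,0.2,0.2,0.2,0.2,0.2]' --force 85

```text
time: 19.48
tool_pos: [506.6, -10.4, 110.0]
tcp_rot: [179.9, 0.1, 153.9]
ft_force: [10.5, 2.7, -10.4]
finger_gap: 24.5
grip_force: 83.9
```

Emit:
apply_moves --angular '[[0,0,0],[0,0,0],[0,0,0],[0,0,0]]' --travel '[[0,0,0.05],[0,0,0.02],[0,0,0],[0,0,0]]' --jaw '[0.2,0.2,0.2,0.2]'

```text
time: 19.98
tool_pos: [506.6, -10.4, 112.5]
tcp_rot: [179.9, 0.1, 153.9]
ft_force: [10.4, 2.6, -10.8]
finger_gap: 24.1
grip_force: 84.0
```

```bash
python3 - <<'E'
from ov import *
S=r.snapshot("scene");t=r.sense();print(t["tool_pos"],t["ft_force"],t["grip_force"],t["finger_gap"])
C=[(581,-46.5,30,72,(0,255,0)),(581,-46.5,21,92,(255,0,255)),(506,-11,13.5,90,(0,255,0))]
cv2.imwrite("pics/c7.png",overlay("a",S,(290,90,410,230),C,4))
E
```

```text
[506.60184395 -10.37997625 112.54871807] [  9.94701387   4.35919272 -11.29523216] 83.95061337389052 23.804543235674206
```

View pics/c7.png

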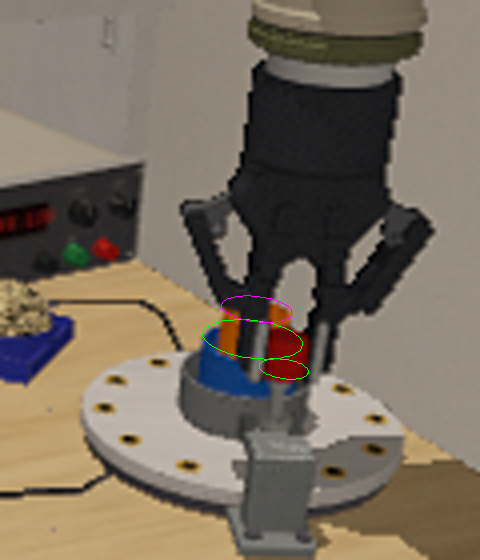

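The knob is raised between the fingers, with the plunger shaft visible below it at crop (278,405). The cups are undisturbed. I measure the lift and check for creep.

Emit:
apply_moves --angular '[[0,0,0],[0,0,0],[0,0,0],[0,0,0]]' --travel '[[0,0,0],[0,0,0],[0,0,0],[0,0,0]]' --jaw '[0.2,0.2,0.2,0.2]'

```text
time: 20.52
tool_pos: [506.6, -10.4, 112.6]
tcp_rot: [179.9, 0.1, 153.9]
ft_force: [9.6, 3.6, -10.9]
finger_gap: 24.2
grip_force: 84.0
```

```bash
python3 - <<'E'
from ov import *
S=r.snapshot("scene");t=r.sense();print(t["ft_force"],t["finger_gap"])
m=mask(S,"red");ys,xs=np.where(m[150:210,340:380]);print("red px",xs.min()+340,xs.max()+341,ys.min()+150,ys.max()+151)
print("was 180-193")
for z in(70,75,80,85,87,90): p=proj(S,cyl(506,-11,13.5,z,z+12));print(z,p.max(0).round(1))
E
```

```text
[ 10.62718539   2.66324774 -10.49644192] 24.576589948695116
red px 356 367 172 185
was 180-193
70 [366.  192.2]
75 [366.3 190.2]
80 [366.6 188.2]
85 [367.  186.2]
87 [367.1 185.4]
90 [367.3 184.2]
```

Emit:
apply_moves --angular '[[0,0,0],[0,0,0],[0,0,0],[0,0,0]]' --travel '[[0,0,0.03],[0,0,0.02],[0,0,0],[0,0,0]]' --jaw '[0.2,0.2,0.2,0.2]'

```text
time: 21.08
tool_pos: [506.5, -10.4, 113.1]
tcp_rot: [179.9, 0.1, 153.9]
ft_force: [18.2, 1.6, -24.8]
finger_gap: 23.9
grip_force: 85.1
```

The stop is felt: the force jumped to 25 N with almost no further motion. I ease off slightly to keep the grip secure, then hand in.

Emit:
apply_moves --angular '[[0,0,0],[0,0,0],[0,0,0],[0,0,0],[0,0,0],[0,0,0]]' --travel '[[0,0,-0.025],[0,0,0],[0,0,0],[0,0,0],[0,0,0],[0,0,0]]' --jaw '[0.2,0.2,0.2,0.2,0.2,0.2]'

```text
time: 21.82
tool_pos: [506.6, -10.4, 113.0]
tcp_rot: [179.9, 0.1, 153.9]
ft_force: [12.4, 2.5, -16.0]
finger_gap: 23.9
grip_force: 86.2
```

```bash
python3 - <<'E'
from h import *
S=r.snapshot("scene");t=r.sense();print(t["tool_pos"],t["ft_force"],t["finger_gap"],t["grip_force"])
ys,xs=np.where(mask(S,"red")[150:210,340:380]);print(ys.min()+150,ys.max()+151)
if ys.max()+151<=186 and t["grip_force"]>50 and t["ft_force"][2]<-9: print(r.hand_in())
E
```

```text
[506.58462175 -10.35264989 113.04327552] [ 13.22764255   3.37874084 -15.84708784] 24.234580332539707 86.20519509539008
172 185
the job is handed in; nothing more can be done
None
```

The job is handed in at about 22 s: the blue cup is nested in the grey cup, the orange cup in the blue one, and the plunger knob is still gripped at its upper stop; the hand-in returned no verdict.

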